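Collect the cut posts from the saw's catch tray

TASK

Collect the two finished posts from the cut-off saw's catch tray into the tote and leave the short crop end in the tray; the post lying back under the clear guard has to be brought forward before it can be picked up. Work with a light touch: do not bear down on the posts or knock the guard, and set the posts down rather than dropping them. At the end both posts lie flat on the tote's floor, not stacked on each other or on the carton, and the tote is where it was.

Things in the scene. Friction and masses are not known exactly. Their poses are not given: they have to be found in the camera images.
- saw: Bench-top cut-off saw, cream and charcoal, fixed. Origin on the bench under the middle of the guard's front edge; x into the machine, y along the tray's width, z up. Steel catch tray: flat floor 12 mm above the bench from x = -118 mm (front lip) to +70 mm (back wall), inside width y = -156 to +156 mm; side and back walls 26 mm high. The machine's upright front face is at x = +75 mm.
- lip (a point): Middle of the top edge of the tray's front lip, inner side (x = -118 mm of the saw's frame). The lip is only 10 mm high above the tray floor and 3 mm thick; a post resting against it has its axis about 17 mm behind this point. An upright gripper needs the post's axis within about 45 mm of this point to clear the guard. Axes as the saw's.
- tray_floor: Flat floor plate of the catch tray, part of the saw, 197 mm (x) by 320 mm (y), its top 12 mm above the bench. Origin: under its middle, on the bench, at x = -23.5 mm of the saw's frame; axes as the saw's.
- guard: Clear splash guard, part of the saw, level over the back of the tray: x = 0 to +75 mm of the saw's frame, full tray width. Origin: middle of its front edge, underside, 190 mm above the bench; axes as the saw's. Clear cheeks at y = -158 and +158 mm hang 90 mm down. A gripper leaning 40 to 45 degrees can reach under its front edge, an upright one cannot.
- post_a: Finished post: solid plain aluminium round, 40 mm diameter, 120 mm long, about 0.4 kg, lying. Origin at its centre; y is its long axis (x, z turn as it rolls). One post (either) lies in the open front of the tray, the other under the guard, axis 30 to 42 mm behind the guard's front edge, roughly along the saw's y. It rolls easily, but runs on only 1 or 2 cm when let go.
- post_b: The other finished post, the same as post_a. Fingertips grip a post's surface rather than slide on it: stroking its top towards the front lip rolls it forward at half the fingertips' speed.
- crop_end: Crop end (scrap) of the same round bar: 40 mm diameter, only 60 mm long, about 0.2 kg. Origin at its centre; y is its long axis. It lies beside the post that is under the guard, with a gap of about 55 mm between their ends.
- tote: Grey open plastic tote, outside 300 mm (its x) by 400 mm (its y), 105 mm high, walls 5 mm with a rim standing out 8 mm. Origin: centre of its underside; inner floor (rubber liner) 8 mm above it. Loose, 1.2 kg.
- carton: Cardboard carton, 130 mm (its x) by 90 mm (its y), 60 mm high, standing on the tote's floor near the tote's +y end. Origin: centre of its underside.
Things that resemble listed ones, but are neither listed nor needed, are in the scene too. Leave any red look-alike of the post_a alone. Leave any purple look-alike of the crop_end alone.

How it is judged (in metres and radians):
At the end, for the whole second after the job is handed in: Both posts are inside the tote, lying level (within 7 degrees) on its floor (axis less than 36 mm above the tote's underside, so not on top of anything), released and at rest; the crop end is still lying in the catch tray; the tote has moved less than 30 mm and stands level (x of post_a in the frame of tote between -0.145 and 0.145 m and y of post_a in the frame of tote between -0.195 and 0.195 m and z of each of post_a, post_b in the frame of tote below 0.036 m and angle between post_a's own y axis and vertical between 1.45 and 1.69 rad and linear speed of each of post_a, post_b below 0.02 m/s and x of post_b in the frame of tote between -0.145 and 0.145 m and y of post_b in the frame of tote between -0.195 and 0.195 m and angle between post_b's own y axis and vertical between 1.45 and 1.69 rad and x of crop_end in the frame of saw between -0.12 and 0.07 m and y of crop_end in the frame of saw between -0.156 and 0.156 m and z of crop_end in the frame of saw below 0.045 m and distance of tote from where it was at the start of the episode below 0.03 m and angle between tote's own z axis and vertical below 0.06 rad); the robot touches nothing.
It fails at once if the fingers bore down on a post, pressing it on the tray floor with more than 40 N ((contact force between post_a and tray_floor above 40 N and contact force between post_a and the fingers above 3 N) or (contact force between post_b and tray_floor above 40 N and contact force between post_b and the fingers above 3 N)).
It fails at once if a post was dropped (faster than 0.7 m/s while out of the fingers, a fall of more than 25 mm) ((linear speed of post_a above 0.7 m/s and contact force between post_a and the fingers below 0.05 N) or (linear speed of post_b above 0.7 m/s and contact force between post_b and the fingers below 0.05 N)).
It fails at once if the crop end was lifted out of the tray (z of crop_end in the frame of saw above 0.09 m).
It fails at once if the guard was knocked with more than 20 N (contact force between guard and anything else above 20 N).
It also fails if it takes over 72 s, if anything falls off the work surface, if the arm or the gripper's body presses on something with over 40 N, if the wrist force passes 120 N, or if a joint passes its speed limit or range.

ROBOT

A 6-joint arm with a two-finger parallel gripper is mounted at the origin on the work surface. World frame = base frame: x ahead of the robot, y to its left, z up, the work surface at z = 0. Lengths are in mm, angles in rad, forces in N, time in s.
With the tool pointing down it reaches from about 350 to 875 mm from the base axis. Payload 4.2 kg.
Tool frame: the origin (TCP) lies at the very end of the fingers, on their centre line; the grasp point (between the pads) lies 19 mm behind it; z points along the fingers, y is the line along which they close (so a half turn about z gives the same grasp; the last joint's range is limited). The gripper opens to 85 mm and grips with 20 to 120 N. Pads are 22 mm wide; open, the fingers measure 114 mm over their backs; the gripper's body (76 mm by 85 mm) begins 54 mm behind the grasp point. The pads swing forward as they close: fully open they stand 13 mm farther back than shut.
Start: joints at [-0.903, 0.385, 0.008, 0, -1.194, -0.259], TCP at [248.456, -573.471, 231.312] pointing down, gripper open.
Joint ranges: [-3.14, 3.14], [-1.21, 2.06], [-1.07, 1.41], [-3.16, 2.05], [-2.99, -0.16], [-3.1, 3.1]. Speed limits (rad/s): [2.79, 2.79, 3.14, 3.14, 3.14, 3.14].

INTERFACE

Orientations are given as a unit quaternion [x, y, z, w].
In Python, from bench import arm gives the robot as it stands.
- The arm moves only by the tool servo_tool, never from a script. Its argument "rows" is a list that holds one entry, the list of rows, each a list of 7 numbers: the finger opening in mm, from 0 to 85.4, then the shift along the tool's x, y, z in mm, then the turn, a rotation vector about the tool's x, y, z in rad. A call has 1 to 10 rows; each row is the pose to reach, as a shift and turn from the pose commanded when the call began, along the tool's axes at that moment; what a row does not reach only later rows make up. A row lasts 1/8 s, in which the tool goes at most 62.5 mm and 10.7 degrees, less where a joint would pass 70% of its speed; a pose out of reach is approached as far as the arm can. A call with a gripper value outside its range is refused whole. The fingers move at their own pace and stop on an object; the grip force is fixed at half the most. Time passes only in rows, so rows that repeat a pose let the fingers close. It gives the time, the measured TCP pose, the force, the opening and the grip force at its end, in the units of the state.
- arm.read_state(): the state, without advancing time (a new reading comes with each control period).
- arm.get_image(name): name is "scene" or "top"; returns the picture (384x512x3 uint8, red, green, blue); there is no depth.
- arm.camera_params(name): a dict with "intrinsics" (3x3 intrinsics, pixels), "D" ([k1, k2, p1, p2, k3] as OpenCV has them; the pictures are not rectified), "R" (3x3) and "t" (3): a world point X has camera coordinates R X + t. Camera axes: x right, y down, z forward; pixel columns grow to the right and rows downward; lengths in mm; the calibration is good to about 2 mm. A picture is of the moment at which its call begins. camera_params takes no time and is no camera call.
- arm.job_done(): hands the job in; it is judged then, once.
The state is a dict: "clock": time; "joints": joint angles; "joint_vel": joint speeds; "joint_efforts": joint torques, N m; "position": TCP position; "ee_rot": TCP orientation; "contact_force": force on the tool from outside, world axes, zero at the start; "wrist_torque": the same for the moment, N m; "gripper_width": finger opening in mm; "grasp_force": force on a finger pad.
Only numpy, scipy, OpenCV 4.12 (cv2) and the standard library are available. Lean on these libraries where they do the work, as an engineer would, in place of code of your own. Each camera call takes 0.05 s, during which the arm holds its last target. There are 200 camera calls.

## Working session

There is one attempt and no reset: what is moved stays moved. The work goes in short steps, Python scripts to look and compute and a tool call to move; the robot and the scene stay as the last step left them, time stands still between calls to the robot, and variables do not carry over. Pictures are saved under pics/ and viewed, at most 10 in all, crops included, and the job is handed in when it is done.

Besides the shell and the picture viewer there is one more tool, called after "Call:" in YAML: its name, and indented under it one key for each argument. servo_tool: Moves the arm, as the interface text tells. Its arguments: {"type":"object","properties":{"rows":{"type":"array"}},"required":["rows"]}

```bash
mkdir -p pics; python3 - <<'E'
from bench import arm
import cv2,numpy as np
for n in("scene","top"):
    im=arm.get_image(n); cv2.imwrite(f"pics/{n}0.png",im[:,:,::-1])
    p=arm.camera_params(n); print(n,{k:np.round(v,3).tolist() for k,v in p.items()})
print(arm.read_state())
E
```

```text
scene {'intrinsics': [[388.039, 0.0, 261.814], [0.0, 388.039, 194.105], [0.0, 0.0, 1.0]], 'D': [-0.031, 0.0, 0.0, 0.0, 0.0], 'R': [[-0.263, 0.965, 0.024], [0.509, 0.159, -0.846], [-0.82, -0.21, -0.533]], 't': [87.981, -126.205, 1746.949]}
top {'intrinsics': [[466.165, 0.0, 259.788], [0.0, 466.165, 192.216], [0.0, 0.0, 1.0]], 'D': [-0.171, 0.0, 0.0, 0.0, 0.0], 'R': [[0.024, -1.0, 0.002], [-0.99, -0.024, -0.142], [0.142, 0.001, -0.99]], 't': [27.476, 467.28, 1229.726]}
{'clock': 0.1, 'joints': array([-9.03405382e-01,  3.85479066e-01,  6.78711119e-03, -3.92827378e-04,
       -1.19398715e+00, -2.58619279e-01]), 'joint_vel': array([ 0.00116631, -0.00100642,  0.00263463,  0.0014007 , -0.00050378,
       -0.00061766]), 'joint_efforts': array([-4.16022585e-04, -3.93319702e+01,  1.88929582e+01,  4.19797003e+00,
       -2.62208938e-03,  5.92438738e-06]), 'position': array([ 248.24758852, -573.03663383,  230.34721536]), 'ee_rot': array([-2.02894785e-01,  9.79200075e-01,  9.23816080e-04, -2.57117009e-04]), 'contact_force': array([0.03681058, 0.33709573, 0.36635416]), 'wrist_torque': array([-0.01316268,  0.00743971,  0.00421004]), 'grasp_force': 0.0, 'gripper_width': 85.28775754955605}
```

View pics/scene0.png

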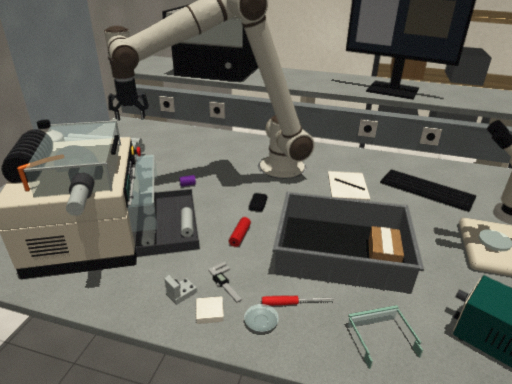

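View pics/top0.png

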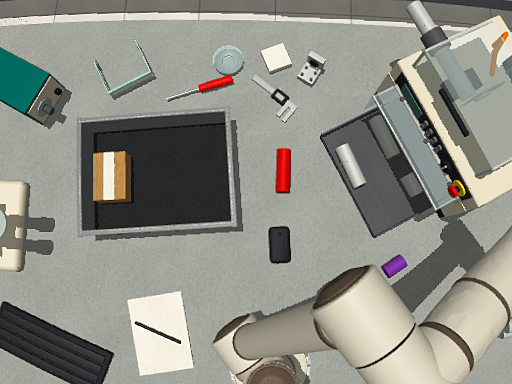

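The scene view shows the saw at left, with the open-front post at (187,220), and the tote at (345,240) with the carton at its right end. The top view shows the tray with its lip running from (321,135) to (376,237), the front post at (350,165), two rounds under the guard at about (383,135) and (411,185), and the tote at (158,172).

```bash
cat > h.py <<'E'
from bench import arm
import cv2,numpy as np
from scipy.spatial.transform import Rotation as Rot
def ray(n,uv,z):
    p=arm.camera_params(n);K,D,R,t=[np.array(p[k],float) for k in("intrinsics","D","R","t")]
    q=cv2.undistortPoints(np.array(uv,float).reshape(-1,1,2),K,D)[:,0]
    d=np.c_[q,np.ones(len(q))]@R; c=-R.T@t
    return c+d*((z-c[2])/d[:,2])[:,None]
def proj(n,X):
    p=arm.camera_params(n);K,D,R,t=[np.array(p[k],float) for k in("intrinsics","D","R","t")]
    return cv2.projectPoints(np.array(X,float).reshape(-1,1,3),cv2.Rodrigues(R)[0],t,K,D)[0][:,0]
def crop(n,x0,y0,x1,y1,s,f):
    cv2.imwrite(f,cv2.resize(arm.get_image(n)[y0:y1,x0:x1,::-1],None,fx=s,fy=s,interpolation=cv2.INTER_CUBIC))
E
python3 - <<'E'
from h import *
crop("top",310,80,470,250,3.5,"pics/c1.png")
print(ray("top",[[321,135],[376,237]],22).round(1))
print(ray("top",[[79,120],[230,108],[242,227],[79,236]],105).round(1))
im=cv2.cvtColor(arm.get_image("top"),cv2.COLOR_RGB2HSV)
m=((im[:,:,2]>165)&(im[:,:,1]<40)).astype(np.uint8); m[:, :325]=0;m[:,372:]=0;m[:138]=0;m[195:]=0
c=max(cv2.findContours(m,0,2)[0],key=cv2.contourArea);print(cv2.minAreaRect(c))
E
```

```text
[[ 634.  -128.4   22. ]
 [ 352.4 -281.4   22. ]]
[[640.8 531.  105. ]
 [678.6 122.9 105. ]
 [366.2  81.6 105. ]
 [330.1 504.4 105. ]]
((350.79644775390625, 164.61769104003906), (43.85007858276367, 11.43131160736084), 64.35899353027344)
```

View pics/c1.png

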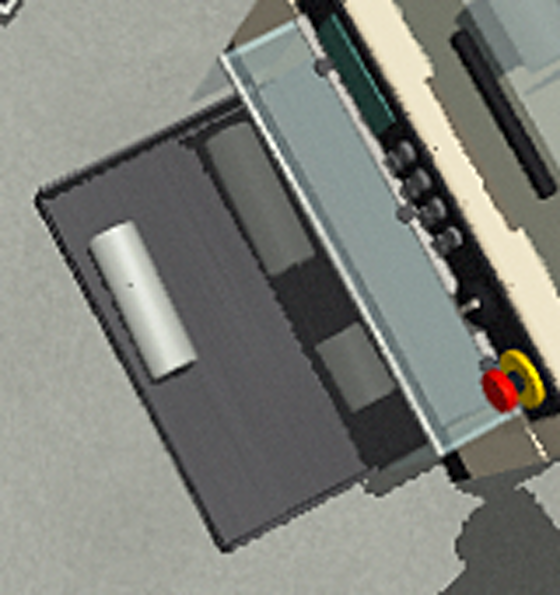

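The crop shows the tray lip corners at (40,198) and (222,548), and the guard's front edge from (222,55) to (440,452). The front post is centred at (143,300), the rear post at (260,198) and the crop end at (356,366).

```bash
python3 - <<'E'
from h import *
f=lambda *a:[[310+x/3.5,80+y/3.5] for x,y in a]
L=ray("top",f((40,198),(222,548)),22); G=ray("top",f((222,55),(440,452)),192)
for P in(L,G):
    d=P[0]-P[1]; print("edge",P.round(0).tolist(),np.hypot(*d[:2]),np.degrees(np.arctan2(d[1],d[0])))
d=L[0]-L[1]; d2=G[0]-G[1]; th=np.mean([np.arctan2(d[1],d[0]),np.arctan2(d2[1],d2[0])])
ys=np.array([np.cos(th),np.sin(th)]); xs=np.array([ys[1],-ys[0]])
o1=L[:,:2].mean(0)+xs*121; o2=G[:,:2].mean(0); print("o",o1,o2,th,xs,ys)
o=(o1+o2)/2
for n,poly in dict(front=[(90,240),(130,220),(197,362),(157,382)],back=[(205,140),(245,122),(312,255),(275,275)],crop=[(318,345),(360,322),(392,388),(352,410)]).items():
    P=ray("top",f(*poly),32)[:,:2]; c=P.mean(0); e=(P[0]+P[1]-P[2]-P[3])/2
    print(n,c.round(1),"saw",((c-o)@xs).round(1),((c-o)@ys).round(1),"len",np.hypot(*e),"ang",np.degrees(np.arctan2(e[1],e[0])))
T=ray("top",[[79,120],[230,108],[242,227],[79,236]],105)
print("tote",T.mean(0)); 
print("carton",ray("top",[[93,152],[131,152],[130,203],[93,202]],68).round(0))
E
```

```text
edge [[630.0, -130.0, 22.0], [353.0, -274.0, 22.0]] 311.68584374606075 27.64771546616598
edge [[693.0, -238.0, 192.0], [413.0, -387.0, 192.0]] 317.468966814812 28.133328106400462
o [ 548.06449238 -308.87429503] [ 552.91716205 -312.54254228] 0.4867814352698524 [ 0.46778361 -0.88384303] [0.88384303 0.46778361]
front [ 546.1 -210.5] saw -90.6 43.0 len 124.23632241450255 ang 25.07121421719826
back [ 633.2 -305.6] saw 34.1 75.5 len 121.43909089091586 ang 26.160717165583204
crop [ 498.3 -381.3] saw 38.0 -79.2 len 57.98238120688569 ang 26.533113245442422
tote [503.94553785 309.96489189 105.        ]
carton [[561. 497.  68.]
 [563. 390.  68.]
 [424. 383.  68.]
 [424. 486.  68.]]
```

```bash
cat >> h.py <<'E'
import json,os
TH=np.radians(27.9); XS=np.array([np.sin(TH),-np.cos(TH),0]); YS=np.array([np.cos(TH),np.sin(TH),0]); O=np.array([550.5,-310.7,0])
saw=lambda x,y,z:O+x*XS+y*YS+np.array([0,0,z])
tosaw=lambda p:np.array([(np.array(p)-O)@XS,(np.array(p)-O)@YS,p[2]]).round(1)
def down(yaw): # yaw (deg) of tool y, tool pointing down
    y=np.array([np.cos(np.radians(yaw)),np.sin(np.radians(yaw)),0]); z=np.array([0,0,-1.]); return np.c_[np.cross(y,z),y,z]
def cmd():
    return (np.array(c["p"]),np.array(c["R"])) if os.path.exists("cmd.json") and (c:=json.load(open("cmd.json"))) else (np.array([248.456,-573.471,231.312]),Rot.from_quat([-.2029,.9792,0,0]).as_matrix())
def plan(*wps):  # (pos,R or None) waypoints -> rows, and remembers the last
    p0,R0=cmd(); R=R0
    for p,Rn in wps:
        R=R if Rn is None else Rn
        s=(R0.T@(np.array(p)-p0)).round(0); r=Rot.from_matrix(R0.T@R).as_rotvec().round(2); print(s.tolist(),r.tolist())
    json.dump(dict(p=(p0+R0@s).tolist(),R=(R0@Rot.from_rotvec(r).as_matrix()).tolist()),open("cmd.json","w"))
E
python3 - <<'E'
from h import *
plan((saw(-100,-300,235),None),([546,-210.5,140],down(115.3)))
plan(([546,-210.5,60],None),([546,-210.5,23],None))
E
```

```text
[-75.0, 197.0, -4.0] [0.0, 0.0, 0.0]
[-417.0, 215.0, 91.0] [0.0, 0.0, -0.03]
[-0.0, -0.0, 80.0] [0.0, 0.0, 0.0]
[-0.0, -0.0, 117.0] [0.0, 0.0, 0.0]
```

Call:
servo_tool:
  rows:
    - [[85,-75,197,-4,0,0,0],[85,-75,197,-4,0,0,0],[85,-75,197,-4,0,0,0],[85,-75,197,-4,0,0,0],[85,-417,215,91,0,0,-0.03],[85,-417,215,91,0,0,-0.03],[85,-417,215,91,0,0,-0.03],[85,-417,215,91,0,0,-0.03],[85,-417,215,91,0,0,-0.03],[85,-417,215,91,0,0,-0.03]]

```text
clock: 1.45
position: [547.5, -208.9, 139.1]
ee_rot: [-0.218, 0.976, 0.0, -0.0]
contact_force: [0.4, -1.0, -0.6]
gripper_width: 84.8
grasp_force: 0.0
```

Call:
servo_tool:
  rows:
    - [[66,0,0,40,0,0,0],[66,0,0,80,0,0,0],[66,0,0,95,0,0,0],[66,0,0,105,0,0,0],[66,0,0,112,0,0,0],[66,0,0,117,0,0,0],[66,0,0,117,0,0,0]]

```text
clock: 2.33
position: [545.8, -210.5, 23.7]
ee_rot: [-0.218, 0.976, -0.0, 0.0]
contact_force: [0.2, -0.8, 1.0]
gripper_width: 66.1
grasp_force: 0.0
```

```bash
python3 - <<'E'
from h import *
a=arm.get_image("scene")[170:270,110:230,::-1];b=arm.get_image("top")[90:250,310:450,::-1]
a=cv2.resize(a,(400,333),interpolation=2);b=cv2.resize(b,(380,434),interpolation=2)
c=np.zeros((434,780,3),np.uint8);c[:333,:400]=a;c[:,400:]=b
cv2.imwrite("pics/g1.png",c); print(arm.read_state()["contact_force"])
E
```

```text
[-0.50845705  0.29492579  0.34493437]
```

View pics/g1.png

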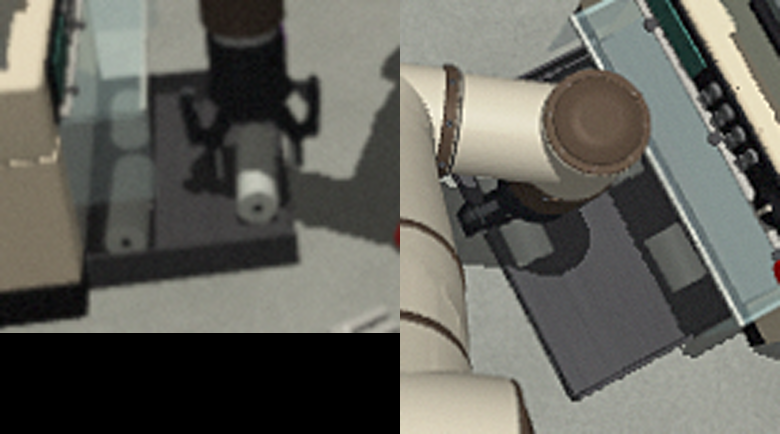

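The fingers straddle the front post cleanly: its end is at (257,195) in the left panel, with a finger on each side. Next I close the fingers and lift a little.

Call:
servo_tool:
  rows:
    - [[30,0,0,0,0,0,0],[30,0,0,0,0,0,0],[30,0,0,0,0,0,0],[30,0,0,0,0,0,0],[30,0,0,-10,0,0,0],[30,0,0,-40,0,0,0],[30,0,0,-90,0,0,0],[30,0,0,-140,0,0,0],[30,0,0,-177,0,0,0],[30,0,0,-177,0,0,0]]

```text
clock: 3.68
position: [546.7, -210.3, 202.9]
ee_rot: [-0.218, 0.976, -0.001, 0.003]
contact_force: [-0.3, 0.5, -4.5]
gripper_width: 38.1
grasp_force: 61.3
```

```bash
python3 - <<'E'
from h import *
p,_=cmd(); plan((p+[0,0,177],None))
plan(([506,290,200],down(95)))
plan(([506,290,20],None))
E
```

```text
[0.0, 0.0, -177.0] [0.0, 0.0, 0.0]
[-177.0, 470.0, 0.0] [0.0, 0.0, 0.35]
[0.0, -0.0, 180.0] [0.0, 0.0, 0.0]
```

Call:
servo_tool:
  rows:
    - [[30,-18,47,0,0,0,0.04],[30,-35,94,0,0,0,0.08],[30,-53,141,0,0,0,0.12],[30,-71,188,0,0,0,0.16],[30,-89,235,0,0,0,0.2],[30,-106,282,0,0,0,0.24],[30,-124,329,0,0,0,0.28],[30,-142,376,0,0,0,0.32],[30,-160,423,0,0,0,0.35],[30,-177,470,0,0,0,0.35]]

```text
clock: 4.92
position: [504.1, 290.9, 197.1]
ee_rot: [-0.044, 0.999, -0.001, -0.003]
contact_force: [0.6, 0.0, -3.5]
gripper_width: 37.7
grasp_force: 61.4
```

Call:
servo_tool:
  rows:
    - [[30,0,0,40,0,0,0],[30,0,0,90,0,0,0],[30,0,0,135,0,0,0],[30,0,0,160,0,0,0],[30,0,0,170,0,0,0],[30,0,0,174,0,0,0],[30,0,0,177,0,0,0],[30,0,0,177,0,0,0]]

```text
clock: 5.92
position: [506.5, 290.6, 24.1]
ee_rot: [-0.044, 0.999, 0.001, 0.001]
contact_force: [0.2, 0.2, -4.5]
gripper_width: 37.8
grasp_force: 61.4
```

Call:
servo_tool:
  rows:
    - [[30,0,0,1,0,0,0],[30,0,0,2,0,0,0],[30,0,0,3,0,0,0],[30,0,0,3,0,0,0]]

```text
clock: 6.42
position: [506.2, 290.3, 20.4]
ee_rot: [-0.044, 0.999, 0.0, 0.0]
contact_force: [-0.3, 0.1, -3.7]
gripper_width: 37.7
grasp_force: 61.8
```

Call:
servo_tool:
  rows:
    - [[30,0,0,1,0,0,0],[30,0,0,2,0,0,0],[30,0,0,2,0,0,0]]

```text
clock: 6.8
position: [506.2, 290.3, 20.3]
ee_rot: [-0.045, 0.999, -0.0, 0.0]
contact_force: [-4.7, -1.3, 8.5]
gripper_width: 38.1
grasp_force: 63.0
```

Call:
servo_tool:
  rows:
    - [[44,0,0,-1,0,0,0],[55,0,0,-1,0,0,0],[66,0,0,-1,0,0,0],[66,0,0,-10,0,0,0],[66,0,0,-60,0,0,0],[66,0,0,-120,0,0,0],[66,0,0,-182,0,0,0],[66,0,0,-182,0,0,0]]

```text
clock: 7.8
position: [508.9, 292.3, 207.5]
ee_rot: [-0.045, 0.999, 0.004, 0.006]
contact_force: [-0.4, -0.1, 0.2]
gripper_width: 65.6
grasp_force: 0.0
```

```bash
python3 - <<'E'
from h import *
# cmd file was set to z=20 -> actual cmd z=18 then up 182
p,R=cmd(); json.dump(dict(p=[p[0],p[1],200.],R=R.tolist()),open("cmd.json","w"))
# tilted: tool z = into saw & down 45deg, tool y = +-saw y
z=(XS-np.array([0,0,1]))/2**.5
for sg in(1,-1):
    y=sg*YS; T=np.c_[np.cross(y,z),y,z]
    print(sg,np.degrees(Rot.from_matrix(R.T@T).magnitude()))
b=arm.get_image("top"); cv2.imwrite("pics/t1.png",cv2.resize(b[80:250,60:460,::-1],None,fx=2,fy=2,interpolation=2))
print(arm.read_state()["joints"])
E
```

```text
1 79.36140048784075
-1 118.5226881854028
[ 7.98026889e-01  3.33979276e-01 -1.40646757e-01  1.22729450e-04
 -1.08899046e+00 -2.28003337e+00]
```

View pics/t1.png

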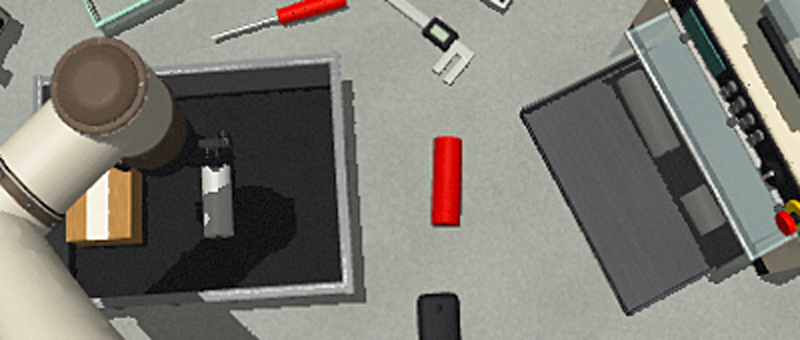

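Post one now lies flat in the tote at (217,202), clear of the carton. Next I go tilted to the saw.

```bash
cat >> h.py <<'E'
_z=(XS-np.array([0,0,1]))/2**.5; TILT=np.c_[np.cross(YS,_z),YS,_z]
E
python3 - <<'E'
from h import *
c=saw(34,75,0); print(c)
plan((saw(-130,75,190),TILT))
plan((saw(-60,75,85),None),(saw(42,75,66),None),(saw(58,75,60),None))
plan((saw(58,75,54),None))
E
```

```text
[ 632.69203594 -305.65329535    0.        ]
[-10.0, -454.0, 10.0] [0.46, -0.69, 1.11]
[25.0, -0.0, 123.0] [0.0, 0.0, 0.0]
[-34.0, 0.0, 209.0] [0.0, 0.0, 0.0]
[-41.0, 0.0, 224.0] [0.0, 0.0, 0.0]
[4.0, 0.0, 5.0] [0.0, 0.0, 0.0]
```

Call:
servo_tool:
  rows:
    - [[0,-1,-45,1,0.05,-0.07,0.11],[0,-2,-91,2,0.09,-0.14,0.22],[0,-3,-136,3,0.14,-0.21,0.33],[0,-4,-182,4,0.18,-0.28,0.44],[0,-5,-227,5,0.23,-0.35,0.56],[0,-6,-272,6,0.28,-0.41,0.67],[0,-7,-318,7,0.32,-0.48,0.78],[0,-8,-363,8,0.37,-0.55,0.89],[0,-9,-409,9,0.41,-0.62,1.0],[0,-10,-454,10,0.46,-0.69,1.11]]

```text
clock: 9.1
position: [569.1, -200.1, 246.0]
ee_rot: [0.413, 0.874, -0.144, 0.213]
contact_force: [0.2, 0.7, -1.0]
gripper_width: 0.3
grasp_force: 0.0
```

Call:
servo_tool:
  rows:
    - [[0,0,0,0,0,0,0],[0,0,0,0,0,0,0]]

```text
clock: 9.35
position: [569.5, -198.4, 246.1]
ee_rot: [0.412, 0.874, -0.144, 0.213]
contact_force: [-0.0, 0.6, 0.1]
gripper_width: -0.1
grasp_force: 0.0
```

```bash
python3 - <<'E'
from h import *
s=arm.read_state(); print(tosaw(s["position"]),s["joints"].round(2),(Rot.from_quat(s["ee_rot"]).as_matrix()-TILT).round(3).tolist())
E
```

```text
[-90.4  69.3 246.1] [ 0.09  0.19 -0.57  0.75 -0.72 -3.1 ] [[-0.239, -0.102, -0.077], [0.034, 0.151, 0.198], [0.217, -0.076, -0.161]]
```

Call:
servo_tool:
  rows:
    - [[0,0,0,0,0,0,-0.18],[0,0,0,0,0,0,-0.36],[0,0,0,0,0,0,-0.54],[0,0,0,0,0,0,-0.72],[0,0,0,0,0,0,-0.9],[0,0,0,0,0,0,-1.08],[0,0,0,0,0,0,-1.26],[0,0,0,0,0,0,-1.44],[0,0,0,0,0,0,-1.6],[0,0,0,0,0,0,-1.6]]

```text
clock: 10.6
position: [570.0, -197.1, 246.9]
ee_rot: [-0.34, 0.905, -0.253, 0.046]
contact_force: [-0.5, 0.9, 0.6]
gripper_width: 0.2
grasp_force: 0.0
```

```bash
sed -i 's/^_z=.*/&; TILT=TILT@np.diag([-1,-1,1])/' h.py; python3 - <<'E'
from h import *
s=arm.read_state(); R=Rot.from_quat(s["ee_rot"]).as_matrix()
json.dump(dict(p=s["position"].tolist(),R=R.tolist()),open("cmd.json","w"))
print(tosaw(s["position"]),s["joints"].round(2))
plan((saw(-130,75,190),TILT))
E
```

```text
[-91.2  70.4 246.9] [ 0.1   0.18 -0.57  0.75 -0.72 -1.5 ]
[-17.0, 59.0, 30.0] [0.16, 0.24, -1.34]
```

Call:
servo_tool:
  rows:
    - [[0,-2,7,4,0.02,0.03,-0.16],[0,-4,15,8,0.04,0.06,-0.33],[0,-6,22,11,0.06,0.09,-0.5],[0,-9,30,15,0.08,0.12,-0.67],[0,-11,37,19,0.1,0.15,-0.84],[0,-13,45,23,0.12,0.18,-1.01],[0,-15,52,26,0.14,0.21,-1.18],[0,-17,59,30,0.16,0.24,-1.34],[0,-17,59,30,0.16,0.24,-1.34],[0,-17,59,30,0.16,0.24,-1.34]]

```text
clock: 11.85
position: [556.2, -162.3, 191.3]
ee_rot: [0.791, -0.478, 0.33, 0.195]
contact_force: [0.2, 0.4, 0.6]
gripper_width: 0.0
grasp_force: 0.0
```

```bash
python3 - <<'E'
from h import *
s=arm.read_state(); R=Rot.from_quat(s["ee_rot"]).as_matrix()
print(tosaw(s["position"]),s["joints"].round(2),tosaw(cmd()[0]),(R.T@TILT).round(3).tolist())
json.dump(dict(p=s["position"].tolist(),R=R.tolist()),open("cmd.json","w"))
plan((saw(-60,75,85),TILT),(saw(42,75,66),None),(saw(58,75,60),None))
E
```

```text
[-128.5   74.5  191.3] [ 0.08  0.23 -0.89  1.48 -0.71 -0.91] [-129.6   74.6  190.5] [[1.0, 0.005, -0.001], [-0.005, 1.0, 0.004], [0.001, -0.004, 1.0]]
[-27.0, 0.0, 124.0] [-0.0, -0.0, -0.01]
[32.0, 0.0, 209.0] [-0.0, -0.0, -0.01]
[39.0, 0.0, 225.0] [-0.0, -0.0, -0.01]
```

Call:
servo_tool:
  rows:
    - [[0,-13,0,62,0,0,0],[0,-27,0,124,0,0,0],[0,-12,0,146,0,0,0],[0,4,0,168,0,0,0],[0,18,0,189,0,0,0],[0,32,0,209,0,0,0],[0,39,0,225,0,0,0],[0,39,0,225,0,0,0]]

```text
clock: 12.85
position: [653.7, -321.9, 70.2]
ee_rot: [0.791, -0.483, 0.317, 0.203]
contact_force: [0.1, 0.0, -0.3]
gripper_width: 0.1
grasp_force: 0.0
```

```bash
python3 - <<'E'
from h import *
s=arm.read_state(); R=Rot.from_quat(s["ee_rot"]).as_matrix()
print(tosaw(s["position"]),s["joints"].round(2),s["contact_force"].round(1),(R.T@TILT)[0].round(3),(R.T@TILT)[1].round(3))
json.dump(dict(p=s["position"].tolist(),R=R.tolist()),open("cmd.json","w"))
a=arm.get_image("scene")[120:270,70:230,::-1];b=arm.get_image("top")[90:250,330:450,::-1]
a=cv2.resize(a,(460,431),interpolation=2);b=cv2.resize(b,(323,431),interpolation=2)
cv2.imwrite("pics/s1.png",np.hstack([a,b]))
plan((saw(58,75,54),None),(saw(28,75,60),None),(saw(12,75,57.5),None),(saw(-20,75,85),None))
E
```

```text
[58.2 86.  70.2] [-0.36  0.57 -0.67  2.05 -0.57 -1.13] [ 0.1  0.  -0.3] [1.    0.003 0.014] [-0.003  1.    -0.024]
[-11.0, 11.0, 12.0] [0.0, 0.0, 0.0]
[-29.0, 11.0, -13.0] [0.0, 0.0, 0.0]
[-42.0, 12.0, -23.0] [0.0, 0.0, 0.0]
[-46.0, 13.0, -65.0] [0.0, 0.0, 0.0]
```

View pics/s1.png

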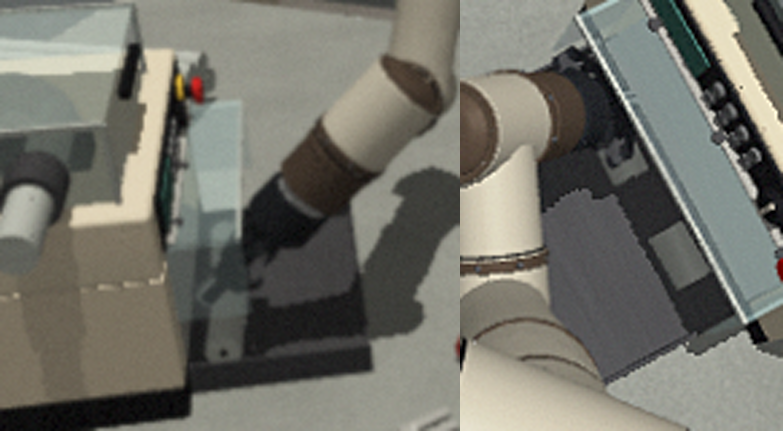

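The view shows the closed fingertips over the rear post at (225,285) left, and the post unmoved. Joint 4 has reached its limit, so I'll withdraw slightly and use a 42° lean turned a few degrees.

```bash
cat >> h.py <<'E'
def tilt(lean,az):
    l,a=np.radians([lean,az]); h=XS*np.cos(a)+YS*np.sin(a); z=h*np.sin(l)-np.array([0,0,np.cos(l)])
    y=-np.cross(np.array([0,0,1.]),h); return np.c_[np.cross(y,z),y,z]
def sync():
    s=arm.read_state(); R=Rot.from_quat(s["ee_rot"]).as_matrix(); json.dump(dict(p=s["position"].tolist(),R=R.tolist()),open("cmd.json","w"))
    print(tosaw(s["position"]),s["joints"].round(2),s["contact_force"].round(1),s["clock"])
E
python3 - <<'E'
from h import *
sync(); T=tilt(42,-8)
print(np.abs(tilt(45,0)-TILT).max())
plan((saw(20,80,74),None),(saw(20,75,74),T),(saw(49,75,65),T))
E
```

```text
[56.7 85.8 70.1] [-0.36  0.57 -0.68  2.05 -0.57 -1.13] [-0.5 -0.1 -0.2] 12.95
1.1102230246251565e-16
[-24.0, 7.0, -28.0] [0.0, 0.0, 0.0]
[-24.0, 12.0, -28.0] [-0.07, -0.04, 0.1]
[-9.0, 11.0, -1.0] [-0.07, -0.04, 0.1]
```

Call:
servo_tool:
  rows:
    - [[0,-12,3,-14,0,0,0],[0,-24,7,-28,0,0,0],[0,-24,12,-28,-0.07,-0.04,0.1],[0,-24,12,-28,-0.07,-0.04,0.1],[0,-16,12,-14,-0.07,-0.04,0.1],[0,-9,11,-1,-0.07,-0.04,0.1],[0,-9,11,-1,-0.07,-0.04,0.1]]

```text
clock: 13.82
position: [639.7, -321.9, 64.1]
ee_rot: [0.764, -0.537, 0.293, 0.206]
contact_force: [0.8, 0.2, -0.3]
gripper_width: -0.5
grasp_force: 0.0
```

```bash
python3 - <<'E'
from h import *
sync()
print((Rot.from_quat(arm.read_state()["ee_rot"]).as_matrix().T@tilt(42,-8)).round(3).tolist())
plan((saw(49,75,57.5),None),(saw(35,75,58.5),None),(saw(21,75,57),None),(saw(-10,75,90),None))
E
```

```text
[51.7 73.6 64.1] [-0.3   0.57 -0.67  1.84 -0.58 -1.09] [ 0.8  0.2 -0.3] 13.825
[[1.0, 0.001, 0.001], [-0.001, 1.0, -0.0], [-0.001, 0.0, 1.0]]
[-7.0, -1.0, 3.0] [0.0, 0.0, 0.0]
[-16.0, 1.0, -7.0] [0.0, 0.0, 0.0]
[-27.0, 3.0, -15.0] [0.0, 0.0, 0.0]
[-28.0, 7.0, -60.0] [0.0, 0.0, 0.0]
```

Call:
servo_tool:
  rows:
    - [[0,-4,0,2,0,0,0],[0,-7,-1,3,0,0,0],[0,-7,-1,3,0,0,0]]

```text
clock: 14.2
position: [639.7, -316.2, 57.7]
ee_rot: [0.765, -0.536, 0.293, 0.205]
contact_force: [-1.5, -0.1, 1.4]
gripper_width: 0.1
grasp_force: 0.0
```

Call:
servo_tool:
  rows:
    - [[0,-1,0,1,0,0,0],[0,-10,2,-9,0,0,0],[0,-21,4,-17,0,0,0],[0,-23,6,-35,0,0,0],[0,-21,8,-63,0,0,0],[0,-21,8,-63,0,0,0]]

```text
clock: 14.95
position: [612.7, -262.9, 92.3]
ee_rot: [0.765, -0.535, 0.295, 0.204]
contact_force: [0.4, 0.0, -0.6]
gripper_width: -0.1
grasp_force: 0.0
```

```bash
python3 - <<'E'
from h import *
sync()
a=arm.get_image("scene")[150:260,90:210,::-1];b=arm.get_image("top")[90:250,310:450,::-1]
a=cv2.resize(a,(400,367),interpolation=2);b=cv2.resize(b,(380,434),interpolation=2)
c=np.zeros((434,780,3),np.uint8);c[:367,:400]=a;c[:,400:]=b
cv2.imwrite("pics/s2.png",c)
E
```

```text
[-13.1  77.3  92.3] [-0.18  0.48 -0.76  1.71 -0.62 -1.07] [ 0.4  0.  -0.6] 14.95
```

View pics/s2.png

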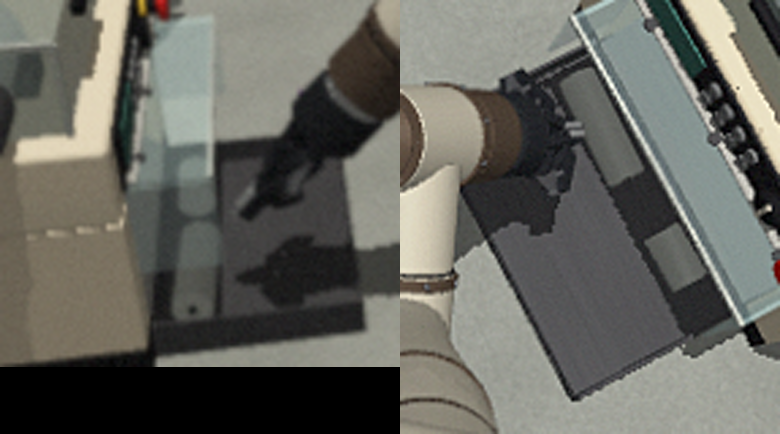

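The post at (603,126) right has not moved noticeably, so the tip passed too high. I'll go back and press lower, watching the force.

```bash
python3 - <<'E'
from h import *
print(tosaw(ray("top",[[384.8,136.4]],32)[0]))
plan((saw(20,75,69),None),(saw(46,75,65),None),(saw(46,75,54),None))
E
```

```text
[36.1 74.6 32. ]
[9.0, -2.0, 39.0] [0.0, 0.0, 0.0]
[25.0, -6.0, 60.0] [0.0, 0.0, 0.0]
[18.0, -6.0, 68.0] [0.0, 0.0, 0.0]
```

Call:
servo_tool:
  rows:
    - [[0,5,-1,20,0,0,0],[0,9,-2,39,0,0,0],[0,17,-4,50,0,0,0],[0,25,-6,60,0,0,0],[0,25,-6,60,0,0,0],[0,23,-6,62,0,0,0],[0,21,-6,64,0,0,0],[0,20,-6,66,0,0,0],[0,19,-6,67,0,0,0],[0,19,-6,67,0,0,0]]

```text
clock: 16.3
position: [639.5, -320.1, 57.0]
ee_rot: [0.763, -0.536, 0.297, 0.206]
contact_force: [-2.3, -0.7, 6.6]
gripper_width: 0.2
grasp_force: 3.2
```

```bash
python3 - <<'E'
from h import *
sync()
E
```

```text
[49.9 74.3 57. ] [-0.31  0.58 -0.68  1.88 -0.59 -1.13] [-2.3 -0.7  6.6] 16.3
```

Call:
servo_tool:
  rows:
    - [[0,-5,1,-6,0,0,0],[0,-11,2,-11,0,0,0],[0,-16,3,-15,0,0,0],[0,-21,4,-20,0,0,0]]

```text
clock: 16.8
position: [625.2, -291.5, 55.1]
ee_rot: [0.765, -0.536, 0.294, 0.204]
contact_force: [-0.0, 1.1, 0.5]
gripper_width: 0.3
grasp_force: 0.3
```

Call:
servo_tool:
  rows:
    - [[0,-6,2,-30,0,0,0],[0,-6,2,-50,0,0,0],[0,-6,2,-50,0,0,0]]

```text
clock: 17.18
position: [609.6, -255.9, 87.7]
ee_rot: [0.765, -0.535, 0.294, 0.204]
contact_force: [-1.1, 0.6, -0.5]
gripper_width: -0.1
grasp_force: 0.0
```

```bash
python3 - <<'E'
from h import *
sync()
b=arm.get_image("top"); b=b[90:250,310:450,::-1]
cv2.imwrite("pics/s3.png",cv2.resize(b,None,fx=3,fy=3,interpolation=2))
E
```

```text
[-20.7  77.9  87.7] [-0.17  0.48 -0.77  1.71 -0.63 -1.09] [-1.1  0.6 -0.5] 17.175
```

View pics/s3.png

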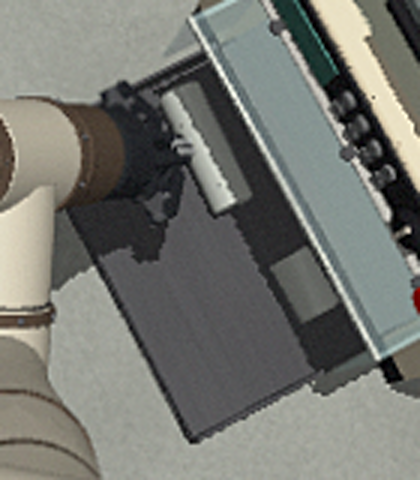

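The post has rolled out to about (206,147), half clear of the guard edge. The crop end is undisturbed.

```bash
python3 - <<'E'
from h import *
p=ray("top",[[310+206/3,90+147/3]],32)[0]; q=tosaw(p); print(q); x,y=q[0],q[1]
r=lambda a,z:(saw(x+a,y,z),None)
plan((saw(x-20,y,75),None),r(5,66),r(32,62),r(28,47)); 
plan(r(26,45.5),r(14,51),r(-2,55),r(-18,58),r(-32,56.5))
E
```

```text
[16.5 75.7 32. ]
[4.0, -0.0, 21.0] [0.0, 0.0, 0.0]
[17.0, -4.0, 44.0] [0.0, 0.0, 0.0]
[34.0, -7.0, 65.0] [0.0, 0.0, 0.0]
[21.0, -7.0, 74.0] [0.0, 0.0, 0.0]
[-2.0, 1.0, -1.0] [0.0, 0.0, 0.0]
[-8.0, 2.0, -13.0] [0.0, 0.0, 0.0]
[-17.0, 4.0, -26.0] [0.0, 0.0, 0.0]
[-26.0, 7.0, -39.0] [0.0, 0.0, 0.0]
[-38.0, 9.0, -47.0] [0.0, 0.0, 0.0]
```

Call:
servo_tool:
  rows:
    - [[0,4,0,21,0,0,0],[0,17,-4,44,0,0,0],[0,25,-6,55,0,0,0],[0,34,-7,65,0,0,0],[0,34,-7,65,0,0,0],[0,30,-7,68,0,0,0],[0,25,-7,71,0,0,0],[0,22,-7,73,0,0,0],[0,22,-7,73,0,0,0]]

```text
clock: 18.35
position: [638.8, -316.3, 48.2]
ee_rot: [0.764, -0.536, 0.294, 0.205]
contact_force: [-0.6, -0.1, 1.3]
gripper_width: 0.1
grasp_force: 0.3
```

Call:
servo_tool:
  rows:
    - [[0,-3,1,0,0,0,0],[0,-9,2,-12,0,0,0],[0,-18,4,-25,0,0,0],[0,-27,7,-38,0,0,0],[0,-39,9,-46,0,0,0],[0,-32,10,-70,0,0,0],[0,-30,11,-90,0,0,0],[0,-30,11,-90,0,0,0]]

```text
clock: 19.35
position: [599.7, -240.9, 94.9]
ee_rot: [0.765, -0.535, 0.294, 0.204]
contact_force: [-0.4, -0.4, 0.1]
gripper_width: 0.1
grasp_force: 0.0
```

```bash
python3 - <<'E'
from h import *
sync()
im=arm.get_image("top"); cv2.imwrite("pics/s4raw.png",im[:,:,::-1])
h=cv2.cvtColor(im,cv2.COLOR_RGB2HSV); m=((h[:,:,2]>120)&(h[:,:,1]<40)).astype(np.uint8)
# keep only open-tray region in front of the guard
q=proj("top",[saw(-116,-150,32),saw(-116,150,32),saw(5,150,32),saw(5,-150,32)]).astype(np.int32)
k=np.zeros_like(m);cv2.fillPoly(k,[q],1);m&=k
for c in cv2.findContours(m,0,2)[0]:
    if cv2.contourArea(c)>40: r=cv2.minAreaRect(c);print(np.round(r[0],1),np.round(r[1],1),r[2],tosaw(ray("top",[r[0]],32)[0]))
E
```

```text
[-38.6  76.1  94.9] [-0.13  0.46 -0.79  1.68 -0.64 -1.09] [-0.4 -0.4  0.1] 19.35
[364.7 143.8] [43.4 13.1] 64.98310852050781 [-26.1  81.1  32. ]
```

```bash
python3 - <<'E'
from h import *
x,y=-26,77
r=lambda a,z:(saw(x+a,y,z),None)
plan(r(5,75),r(40,66),r(41,50),r(36,40)); 
plan(r(33,38.5),r(18,45),r(3,52),r(-13,56),r(-29,58),r(-43,56.5),r(-50,75),r(-60,110))
E
```

```text
[-0.0, -3.0, 26.0] [0.0, 0.0, 0.0]
[19.0, -8.0, 56.0] [0.0, 0.0, 0.0]
[9.0, -8.0, 69.0] [0.0, 0.0, 0.0]
[-1.0, -7.0, 73.0] [0.0, 0.0, 0.0]
[-3.0, -0.0, -1.0] [0.0, 0.0, 0.0]
[-10.0, 2.0, -16.0] [0.0, 0.0, 0.0]
[-16.0, 4.0, -31.0] [0.0, 0.0, 0.0]
[-25.0, 6.0, -44.0] [0.0, 0.0, 0.0]
[-36.0, 8.0, -56.0] [0.0, 0.0, 0.0]
[-47.0, 10.0, -65.0] [0.0, 0.0, 0.0]
[-40.0, 11.0, -83.0] [0.0, 0.0, 0.0]
[-24.0, 13.0, -116.0] [0.0, 0.0, 0.0]
```

Call:
servo_tool:
  rows:
    - [[0,0,-3,26,0,0,0],[0,10,-5,41,0,0,0],[0,19,-8,56,0,0,0],[0,19,-8,56,0,0,0],[0,14,-8,63,0,0,0],[0,9,-8,69,0,0,0],[0,4,-8,71,0,0,0],[0,-1,-7,73,0,0,0],[0,-1,-7,73,0,0,0]]

```text
clock: 20.52
position: [622.9, -285.0, 39.6]
ee_rot: [0.765, -0.536, 0.293, 0.205]
contact_force: [-0.1, 0.6, 0.2]
gripper_width: 0.1
grasp_force: 0.0
```

Call:
servo_tool:
  rows:
    - [[0,-3,0,-1,0,0,0],[0,-10,2,-16,0,0,0],[0,-16,4,-31,0,0,0],[0,-25,6,-44,0,0,0],[0,-36,8,-56,0,0,0],[0,-47,10,-65,0,0,0],[0,-40,11,-83,0,0,0],[0,-24,13,-116,0,0,0],[0,-24,13,-136,0,0,0]]

```text
clock: 21.65
position: [573.4, -186.8, 126.3]
ee_rot: [0.764, -0.536, 0.294, 0.205]
contact_force: [-0.4, -1.0, -0.3]
gripper_width: -0.1
grasp_force: 0.0
```

```bash
cat >> h.py <<'E'
def findpost():
    im=arm.get_image("top"); h=cv2.cvtColor(im,cv2.COLOR_RGB2HSV); m=((h[:,:,2]>120)&(h[:,:,1]<40)).astype(np.uint8)
    q=proj("top",[saw(-116,-150,32),saw(-116,150,32),saw(5,150,32),saw(5,-150,32)]).astype(np.int32)
    k=np.zeros_like(m);cv2.fillPoly(k,[q],1);m&=k
    for c in cv2.findContours(m,0,2)[0]:
        if cv2.contourArea(c)>40:
            r=cv2.minAreaRect(c);b=ray("top",cv2.boxPoints(r),32);e=b[1]-b[0];f=b[2]-b[1];e=max(e,f,key=np.linalg.norm)
            print(np.round(r[0],1),np.round(r[1],1),"world",ray("top",[r[0]],32)[0].round(1),"saw",tosaw(ray("top",[r[0]],32)[0]),"axis",np.degrees(np.arctan2(e[1],e[0]))%180,np.linalg.norm(e))
    return im
E
python3 - <<'E'
from h import *
sync(); cv2.imwrite("pics/s5raw.png",findpost()[90:250,310:450,::-1])
E
```

```text
[-98.8  78.3 126.3] [ 0.03  0.38 -0.83  1.47 -0.69 -1.02] [-0.4 -1.  -0.3] 21.65
[351.2 149.8] [43.8 13.5] world [ 591.5 -211.3   32. ] saw [-68.6  82.7  32. ] axis 24.925625057895445 122.65135104730435
```

```bash
python3 - <<'E'
from h import *
x,y=-68.6,80
r=lambda a,z:(saw(x+a,y,z),None)
plan(r(0,80),r(22,66),r(22,57)); 
plan(r(18.5,54.5),r(7,56),r(-5,57),r(-12,57),r(-14,75),r(-40,120))
E
```

```text
[-9.0, -6.0, 54.0] [0.0, 0.0, 0.0]
[-2.0, -9.0, 79.0] [0.0, 0.0, 0.0]
[-8.0, -9.0, 86.0] [0.0, 0.0, 0.0]
[-4.0, 1.0, -1.0] [0.0, 0.0, 0.0]
[-12.0, 2.0, -9.0] [0.0, 0.0, 0.0]
[-20.0, 4.0, -18.0] [0.0, 0.0, 0.0]
[-25.0, 5.0, -23.0] [0.0, 0.0, 0.0]
[-15.0, 5.0, -37.0] [0.0, 0.0, 0.0]
[-4.0, 9.0, -88.0] [0.0, 0.0, 0.0]
```

Call:
servo_tool:
  rows:
    - [[0,-4,-3,27,0,0,0],[0,-9,-6,54,0,0,0],[0,-2,-9,79,0,0,0],[0,-2,-9,79,0,0,0],[0,-5,-9,83,0,0,0],[0,-8,-9,86,0,0,0],[0,-8,-9,86,0,0,0]]

```text
clock: 22.58
position: [599.8, -232.4, 55.8]
ee_rot: [0.765, -0.536, 0.294, 0.205]
contact_force: [0.3, -0.4, -0.8]
gripper_width: 0.2
grasp_force: 0.0
```

Call:
servo_tool:
  rows:
    - [[0,-4,1,-1,0,0,0],[0,-12,2,-9,0,0,0],[0,-20,4,-18,0,0,0],[0,-25,5,-23,0,0,0],[0,-15,5,-37,0,0,0],[0,-4,9,-88,0,0,0],[0,-4,9,-108,0,0,0],[0,-4,9,-108,0,0,0]]

```text
clock: 23.58
position: [565.4, -163.7, 133.7]
ee_rot: [0.765, -0.535, 0.294, 0.204]
contact_force: [-0.9, 0.1, -0.3]
gripper_width: 0.2
grasp_force: 0.0
```

```bash
python3 - <<'E'
from h import *
sync(); cv2.imwrite("pics/s6raw.png",findpost()[90:250,310:450,::-1])
E
```

```text
[-122.9   81.9  133.7] [ 0.1   0.35 -0.84  1.39 -0.72 -1.01] [-0.9  0.1 -0.3] 23.575
[344.7 152.5] [43.8 14.2] world [ 583.3 -193.2   32. ] saw [-88.5  84.   32. ] axis 24.76333517125542 122.53269473818324
```

```bash
python3 - <<'E'
from h import *
plan(([575,-178,200],down(115)))
plan(([583.3,-193.2,120],None),([583.3,-193.2,23],None))
E
```

```text
[57.0, -4.0, -38.0] [-0.54, -0.59, 1.41]
[-1.0, -17.0, 80.0] [0.0, 0.0, 0.0]
[-1.0, -17.0, 177.0] [0.0, 0.0, 0.0]
```

Call:
servo_tool:
  rows:
    - [[0,28,-2,-19,0,0,0],[0,57,-4,-38,-0.06,-0.07,0.16],[60,57,-4,-38,-0.12,-0.13,0.31],[66,57,-4,-38,-0.18,-0.2,0.47],[66,57,-4,-38,-0.24,-0.26,0.63],[66,57,-4,-38,-0.3,-0.33,0.78],[66,57,-4,-38,-0.36,-0.39,0.94],[66,57,-4,-38,-0.42,-0.46,1.1],[66,57,-4,-38,-0.48,-0.52,1.25],[66,57,-4,-38,-0.54,-0.59,1.41]]

```text
clock: 24.88
position: [574.5, -181.1, 197.6]
ee_rot: [-0.213, 0.977, 0.001, -0.001]
contact_force: [-1.2, 1.0, 0.3]
gripper_width: 66.0
grasp_force: 0.0
```

Call:
servo_tool:
  rows:
    - [[66,0,0,0,0,0,0],[66,0,0,0,0,0,0]]

```text
clock: 25.12
position: [574.4, -180.7, 198.5]
ee_rot: [-0.217, 0.976, -0.001, -0.001]
contact_force: [-0.6, -0.6, 0.4]
gripper_width: 66.2
grasp_force: 0.0
```

```bash
python3 - <<'E'
from h import *
sync(); R=cmd()[1]; print(R.round(3).tolist())
plan(([583.3,-193.2,120],down(115)),([583.3,-193.2,23],None))
E
```

```text
[-103.7   82.   198.5] [-0.04  0.37 -0.1   0.   -1.1  -1.1 ] [-0.6 -0.6  0.4] 25.125
[[-0.906, -0.424, -0.002], [-0.424, 0.906, -0.002], [0.002, -0.001, -1.0]]
[-3.0, -15.0, 79.0] [-0.0, -0.0, 0.0]
[-3.0, -15.0, 176.0] [-0.0, -0.0, 0.0]
```

Call:
servo_tool:
  rows:
    - [[66,-2,-8,40,0,0,0],[66,-3,-15,80,0,0,0],[66,-3,-15,120,0,0,0],[66,-3,-15,150,0,0,0],[66,-3,-15,165,0,0,0],[66,-3,-15,171,0,0,0],[66,-3,-15,175,0,0,0],[66,-3,-15,175,0,0,0]]

```text
clock: 26.12
position: [585.0, -192.5, 25.7]
ee_rot: [-0.217, 0.976, -0.001, 0.001]
contact_force: [0.9, 0.0, -0.4]
gripper_width: 66.2
grasp_force: 0.0
```

Call:
servo_tool:
  rows:
    - [[66,0,0,2,0,0,0],[30,0,0,2,0,0,0],[30,0,0,2,0,0,0],[30,0,0,2,0,0,0],[30,0,0,2,0,0,0],[30,0,0,-8,0,0,0],[30,0,0,-40,0,0,0],[30,0,0,-100,0,0,0],[30,0,0,-160,0,0,0],[30,0,0,-175,0,0,0]]

```text
clock: 27.38
position: [585.6, -192.1, 203.8]
ee_rot: [-0.217, 0.976, -0.001, 0.004]
contact_force: [0.2, 0.2, -5.6]
gripper_width: 37.8
grasp_force: 61.8
```

Call:
servo_tool:
  rows:
    - [[30,0,0,0,0,0,0],[30,0,0,0,0,0,0]]

```text
clock: 27.62
position: [582.2, -191.7, 196.3]
ee_rot: [-0.217, 0.976, 0.001, -0.002]
contact_force: [0.9, -0.4, -4.7]
gripper_width: 37.9
grasp_force: 61.7
```

```bash
python3 - <<'E'
from h import *
sync()
im=arm.get_image("top"); h=cv2.cvtColor(im,cv2.COLOR_RGB2HSV); m=((h[:,:,2]>120)&(h[:,:,1]<40)).astype(np.uint8)
q=proj("top",[[630,360,28],[630,130,28],[380,110,28],[380,360,28]]).astype(np.int32)
k=np.zeros_like(m);cv2.fillPoly(k,[q],1);m&=k
for c in cv2.findContours(m,0,2)[0]:
    if cv2.contourArea(c)>40: r=cv2.minAreaRect(c);print(r,ray("top",[r[0]],28)[0].round(1))
plan(([514,190,200],down(95))); plan(([514,190,19],None))
E
```

```text
[-90.3  83.7 196.3] [-0.05  0.39 -0.07 -0.   -1.11 -1.08] [ 0.9 -0.4 -4.7] 27.625
((167.5, 175.5), (43.0, 13.0), 90.0) [507.4 294.   28. ]
((223.0, 178.0), (90.0, 18.0), 90.0) [504.  140.5  28. ]
[-100.0, 375.0, -3.0] [0.0, -0.0, 0.35]
[-1.0, -1.0, 181.0] [0.0, 0.0, 0.0]
```

Call:
servo_tool:
  rows:
    - [[30,-11,42,0,0,0,0.04],[30,-22,83,-1,0,0,0.08],[30,-33,125,-1,0,0,0.12],[30,-44,167,-1,0,0,0.16],[30,-55,208,-2,0,0,0.2],[30,-67,250,-2,0,0,0.24],[30,-78,292,-3,0,0,0.28],[30,-89,333,-3,0,0,0.32],[30,-100,375,-3,0,0,0.35],[30,-100,375,-3,0,0,0.35]]

```text
clock: 28.92
position: [514.8, 192.0, 200.3]
ee_rot: [-0.046, 0.999, -0.001, -0.001]
contact_force: [-0.6, -0.5, -4.7]
gripper_width: 38.0
grasp_force: 62.0
```

Call:
servo_tool:
  rows:
    - [[30,0,0,40,0,0,0],[30,0,0,90,0,0,0],[30,0,0,135,0,0,0],[30,0,0,160,0,0,0],[30,0,0,170,0,0,0],[30,0,0,174,0,0,0],[30,0,0,177,0,0,0],[30,0,0,177,0,0,0]]

```text
clock: 29.92
position: [516.6, 189.8, 26.2]
ee_rot: [-0.044, 0.999, -0.0, 0.001]
contact_force: [0.3, -0.8, -4.3]
gripper_width: 38.0
grasp_force: 61.9
```

Call:
servo_tool:
  rows:
    - [[30,0,0,1,0,0,0],[30,0,0,2,0,0,0],[30,0,0,3,0,0,0],[30,0,0,4,0,0,0],[30,0,0,4,0,0,0]]

```text
clock: 30.55
position: [516.2, 189.5, 21.3]
ee_rot: [-0.044, 0.999, -0.001, 0.001]
contact_force: [-0.8, 0.1, -4.6]
gripper_width: 38.1
grasp_force: 61.9
```

Call:
servo_tool:
  rows:
    - [[30,0,0,1,0,0,0],[30,0,0,2,0,0,0],[30,0,0,2,0,0,0]]

```text
clock: 30.92
position: [516.3, 189.6, 20.0]
ee_rot: [-0.044, 0.999, -0.0, 0.001]
contact_force: [-2.5, -0.9, 1.6]
gripper_width: 38.1
grasp_force: 62.8
```

Touching the floor: release and withdraw.

Call:
servo_tool:
  rows:
    - [[44,0,0,0,0,0,0],[55,0,0,0,0,0,0],[66,0,0,0,0,0,0],[66,0,0,-10,0,0,0],[66,0,0,-60,0,0,0],[66,0,0,-120,0,0,0],[66,0,0,-180,0,0,0],[66,0,-120,-180,0,0,0],[66,0,-180,-180,0,0,0],[66,0,-180,-180,0,0,0]]

```text
clock: 32.17
position: [531.6, 8.6, 200.9]
ee_rot: [-0.044, 0.999, -0.0, 0.002]
contact_force: [0.8, 1.0, -0.4]
gripper_width: 66.2
grasp_force: 0.0
```

```bash
python3 - <<'E'
from h import *
sync()
a=arm.get_image("scene")[160:300,110:430,::-1];b=arm.get_image("top")[80:250,60:460,::-1]
a=cv2.resize(a,(640,280),interpolation=2);b=cv2.resize(b,(640,272),interpolation=2)
cv2.imwrite("pics/end.png",np.vstack([a,b]))
E
```

```text
[-291.1  132.7  200.9] [ 0.32  0.25 -0.27  0.   -1.05 -1.81] [ 0.8  1.  -0.4] 32.175
```

View pics/end.png

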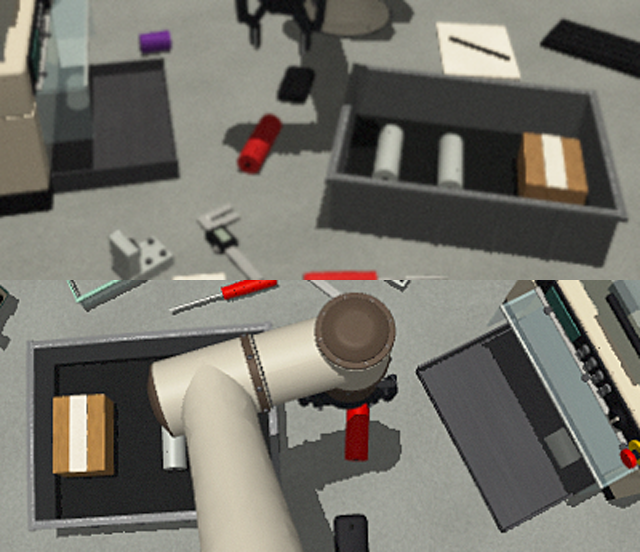

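Both posts lie flat and apart on the tote floor, at (388,152) and (451,160) in the upper panel. The crop end is still in the tray at (562,447) in the lower panel, and the tote is unmoved.

```bash
python3 -c "
from bench import arm
print(arm.job_done())"
```

```text
the job is handed in; nothing more can be done
None
```

I handed the job in at about 32 s: both posts lie flat and apart on the tote floor, clear of the carton, the crop end is still in the tray, and the tote looks unmoved in the last picture; no verdict came back.

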